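# Lay out the door keys on their coloured tiles

### The job

Four door keys with coloured heads lie among other pocket things on the hallway ledge. Lay each key flat on the tile of its own colour, centred on the tile and lengthwise along it (either way round), setting it down rather than dropping or throwing it. Leave the bottle opener and the round tin where they lie.

Things in the scene. Friction and masses are not known exactly. Their poses are not given: they have to be found in the camera images.
- key_red: loose door key lying flat, 80 mm long (its x), about 30 g. Chunky red plastic head: x -40 to +2 mm, 26 mm wide (y), 14 mm high. Steel blade: on to x +40 mm, 9 to 13 mm wide, 5.5 to 8.5 mm above the underside. Origin: underside, middle of the 80 mm length (middle of the head at x -19 mm); z up. Starts within 0.8 rad of world x, blade away from the robot.
- key_yellow: loose door key lying flat, 80 mm long (its x), about 30 g. Chunky yellow plastic head: x -40 to +2 mm, 26 mm wide (y), 14 mm high. Steel blade: on to x +40 mm, 9 to 13 mm wide, 5.5 to 8.5 mm above the underside. Origin: underside, middle of the 80 mm length (middle of the head at x -19 mm); z up. Starts within 0.8 rad of world x, blade away from the robot.
- key_green: loose door key lying flat, 80 mm long (its x), about 30 g. Chunky green plastic head: x -40 to +2 mm, 26 mm wide (y), 14 mm high. Steel blade: on to x +40 mm, 9 to 13 mm wide, 5.5 to 8.5 mm above the underside. Origin: underside, middle of the 80 mm length (middle of the head at x -19 mm); z up. Starts within 0.8 rad of world x, blade away from the robot.
- key_blue: loose door key lying flat, 80 mm long (its x), about 30 g. Chunky blue plastic head: x -40 to +2 mm, 26 mm wide (y), 14 mm high. Steel blade: on to x +40 mm, 9 to 13 mm wide, 5.5 to 8.5 mm above the underside. Origin: underside, middle of the 80 mm length (middle of the head at x -19 mm); z up. Starts within 0.8 rad of world x, blade away from the robot.
- tile_red: flat glazed tile with a red field and a white border, fixed to the ledge, 120 mm long (its x) by 70 mm wide (its y), 8 mm thick, no rim. Origin: centre of its underside (the top face is 8 mm above); z up. Its long side is within 0.35 rad of world x.
- tile_yellow: flat glazed tile with a yellow field and a white border, fixed to the ledge, 120 mm long (its x) by 70 mm wide (its y), 8 mm thick, no rim. Origin: centre of its underside (the top face is 8 mm above); z up. Its long side is within 0.35 rad of world x.
- tile_green: flat glazed tile with a green field and a white border, fixed to the ledge, 120 mm long (its x) by 70 mm wide (its y), 8 mm thick, no rim. Origin: centre of its underside (the top face is 8 mm above); z up. Its long side is within 0.35 rad of world x.
- tile_blue: flat glazed tile with a blue field and a white border, fixed to the ledge, 120 mm long (its x) by 70 mm wide (its y), 8 mm thick, no rim. Origin: centre of its underside (the top face is 8 mm above); z up. Its long side is within 0.35 rad of world x.
- opener: all-steel flat bottle opener, 100 mm long (its x), 32 mm wide, 8 mm thick, loose; to be left alone. Origin: the underside, at the middle of its length.
- tin: round blue lip-balm tin with an aluminium disc on its lid, 50 mm across, 16 mm high, loose; to be left alone. Origin: centre of its underside.
There are look-alikes about, which are no part of the job. Leave any white look-alike of the key_yellow alone.

How it is judged:
By the outcome, as a careful person would: the job done as asked, in the order asked, and still so for the second after the job is handed in, with the robot touching nothing.
It also fails if it takes over 90 s, if anything falls off the work surface, if the arm or the gripper's body presses on something with over 40 N, if the wrist force passes 120 N, or if a joint passes its speed limit or range.

### The arm

A 7-joint arm with a two-finger parallel gripper is mounted at the origin on the work surface. World frame = base frame: x ahead of the robot, y to its left, z up, the work surface at z = 0. Lengths are in mm, angles in rad, forces in N, time in s.
With the tool pointing down it reaches from about 400 to 925 mm from the base axis. Payload 5.6 kg.
Tool frame: the origin (TCP) lies midway between the tips of the shut fingers; the grasp point (between the pads) lies 19 mm behind it; z points along the fingers, y is the line along which they close (so a half turn about z gives the same grasp; the last joint's range is limited). The gripper opens to 85 mm and grips with 20 to 120 N. Pads are 22 mm wide; open, the fingers measure 114 mm over their backs; the gripper's body (76 mm by 85 mm) begins 54 mm behind the grasp point. The pads swing forward as they close: fully open they stand 13 mm farther back than shut.
Start: joints at [-1.302, 0.468, -0.012, 1.603, 0.006, 1.071, -0.056], TCP at [199.443, 618.653, 231.29] pointing down, gripper open.
Joint ranges: [-2.53, 2.53], [-0.31, 2.02], [-1.57, 1.55], [0.28, 2.44], [-1.29, 4.43], [0.15, 1.84], [-2.92, 2.92]. Speed limits (rad/s): [2.57, 2.57, 3.14, 3.14, 3.14, 3.14, 3.14].

### API

Orientations are given as a unit quaternion [x, y, z, w].
In Python, from cell import r gives the robot as it stands. The module is installed in compiled form; this text tells all that it offers. Calls block until the motion is done:
- r.move_ptp(position, orientation): joint-space move of the TCP to a pose.
- r.servo_line(position, rot=None, feed=150, force_limit=None): straight line of the TCP; rot=None keeps the orientation; feed is the mean speed in mm/s. With force_limit (N) it stops when the force on the tool has changed by that much, and returns True; else False.
- r.set_joints(angles): joint-space move.
- r.set_gripper(opening, grip_force=None): finger opening in mm; grip_force is the grip in N (None keeps the last); returns when the fingers have stopped.
- r.dwell(seconds).
- r.inverse_kinematics(position, orientation): joint angles nearest the present ones, or None.
- r.get_obs(): the state.
- r.read_camera(name): name is "scene" or "top" or "wrist"; returns the picture (400x640x3 uint8, blue, green, red); there is no depth.
- r.calibration(name): a dict with "fx", "fy", "cx", "cy" (pixels), "world_from_camera" (4x4, takes a point from camera to world coordinates). Camera axes: x right, y up, looking along -z (the intrinsics and any distortion apply to the point x, -y, -z); pixel columns grow to the right and rows downward; lengths in mm; the calibration is good to about 2 mm. A picture is of the moment at which its call begins: read the wrist's pose just before it. calibration takes no time and is no camera call; for the wrist camera it gives the pose at the moment of the call.
A pose or a line that the arm cannot do raises r.PlanningError and nothing moves.
- r.sign_off(): hands the job in; it is judged then, once.
The state is a dict: "time": time; "joint_pos": joint angles; "qd": joint speeds; "tau": joint torques, N m; "tool_pos": TCP position; "orientation": TCP orientation; "wrist_force": force on the tool from outside, world axes, zero at the start; "wrist_torque": the same for the moment, N m; "finger_gap": finger opening in mm; "grip_force": force on a finger pad.
Only numpy, scipy, OpenCV 4.12 (cv2) and the standard library are available. Lean on these libraries where they do the work, as an engineer would, in place of code of your own. Each camera call takes 0.05 s, during which the arm holds its last target. There are 200 camera calls.

## Working session

There is one attempt and no reset: what is moved stays moved. The work goes in short steps, each a Python script; the robot and the scene stay as the last script left them, time stands still between calls to the robot, and variables do not carry over. Pictures are saved under pics/ and viewed, at most 14 in all, crops included, and the job is handed in when it is done.

```bash
mkdir -p pics; python3 - <<'E'
from cell import r
import cv2
for n in("top","scene"):
    im=r.read_camera(n);cv2.imwrite(f"pics/{n}0.png",im);c=r.calibration(n);print(n,c)
print(r.calibration("wrist"));o=r.get_obs();print(o["time"],o["orientation"],o["finger_gap"])
E
```

```text
top {'fx': 397.9223486787395, 'fy': 397.9223486787395, 'cx': 322.6701213004051, 'cy': 207.91975951404896, 'world_from_camera': array([[-3.14640510e-02,  9.75237295e-01, -2.18911470e-01,
         2.92191317e+02],
       [-9.99502753e-01, -3.02477379e-02,  8.90626483e-03,
         5.41480651e+01],
       [ 2.06414487e-03,  2.19082844e-01,  9.75704078e-01,
         8.98136606e+02],
       [ 0.00000000e+00,  0.00000000e+00,  0.00000000e+00,
         1.00000000e+00]])}
scene {'fx': 393.27713616835734, 'fy': 393.27713616835734, 'cx': 319.32068302572634, 'cy': 200.51877475153788, 'world_from_camera': array([[ 2.89794943e-01, -5.16970786e-01,  8.05456453e-01,
         1.27052610e+03],
       [ 9.56928804e-01,  1.71891769e-01, -2.33966845e-01,
        -1.97553564e+02],
       [-1.74973108e-02,  8.38566888e-01,  5.44517601e-01,
         5.48287834e+02],
       [ 0.00000000e+00,  0.00000000e+00,  0.00000000e+00,
         1.00000000e+00]])}
{'fx': 322.2542655623701, 'fy': 322.2542655623701, 'cx': 322.08854196826337, 'cy': 199.9552302624448, 'world_from_camera': array([[ 3.07083065e-01, -9.03421933e-01, -2.99213639e-01,
         1.23231185e+02],
       [ 9.51681292e-01,  2.90966303e-01,  9.81902677e-02,
         6.42115620e+02],
       [-1.64615495e-03, -3.14908591e-01,  9.49120577e-01,
         3.73093690e+02],
       [ 0.00000000e+00,  0.00000000e+00,  0.00000000e+00,
         1.00000000e+00]])}
0.1 [ 1.55332840e-01  9.87861864e-01 -8.00326668e-04 -8.15295553e-05] 85.35454165333552
```

View pics/top0.png

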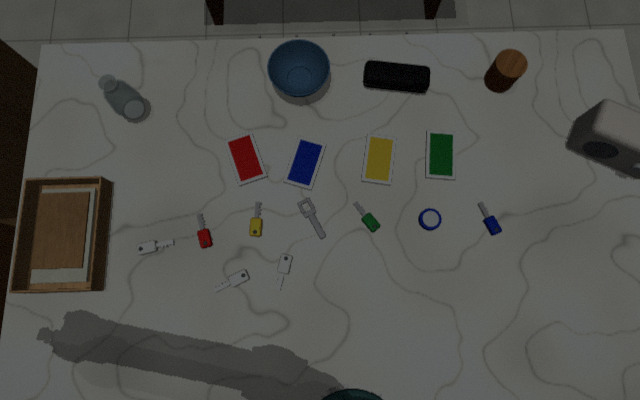

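View pics/scene0.png

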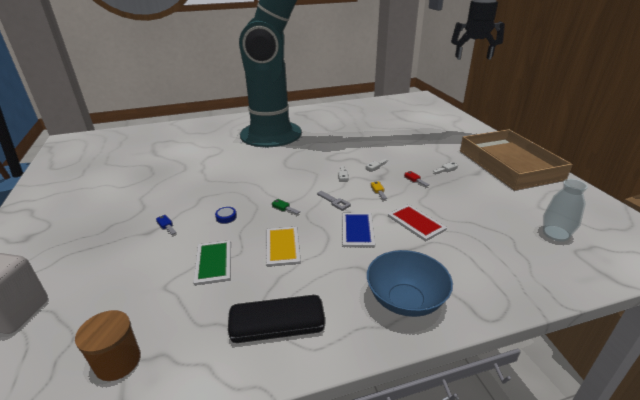

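Top view: keys are red (204,232), yellow (257,220), green (368,217) and blue (490,219). Tiles are red (247,159), blue (306,163), yellow (378,160) and green (440,155). There are three white look-alike keys at (155,246), (233,280) and (285,268). The yellow-headed key is the one at (257,220), and the white ones stay where they are. The opener is at (312,217) and the tin at (430,219). The scene view agrees. Next I'll triangulate and make the confirming crop.

```bash
cat > h.py <<'E'
from cell import r
import cv2, numpy as np
from scipy.spatial.transform import Rotation as R
HUE=dict(red=None,yellow=(18,38),green=(45,85),blue=(105,130))
def mask(im,c):
    h,s,v=cv2.split(cv2.cvtColor(im,cv2.COLOR_BGR2HSV))
    k=((h<8)|(h>172)) if c=="red" else (h>=HUE[c][0])&(h<=HUE[c][1])
    return (k&(s>140)&(v>40)).astype(np.uint8)
def blobs(im,c,amin):
    cs,_=cv2.findContours(mask(im,c),cv2.RETR_EXTERNAL,cv2.CHAIN_APPROX_NONE)
    return sorted([k for k in cs if cv2.contourArea(k)>amin],key=cv2.contourArea,reverse=True)
def rays(cal,uv):
    uv=np.asarray(uv,float).reshape(-1,2);W=cal["world_from_camera"]
    d=np.c_[(uv[:,0]-cal["cx"])/cal["fx"],-(uv[:,1]-cal["cy"])/cal["fy"],-np.ones(len(uv))]@W[:3,:3].T
    return W[:3,3],d
def onplane(cal,uv,z):
    o,d=rays(cal,uv);return (o+d*((z-o[2])/d[:,2])[:,None])[:,:2]
def tri(c1,p1,c2,p2):
    o1,d1=rays(c1,p1);o2,d2=rays(c2,p2);d1=d1[0];d2=d2[0]
    s=np.linalg.lstsq(np.c_[d1,-d2],o2-o1,rcond=None)[0]
    a,b=o1+s[0]*d1,o2+s[1]*d2;return (a+b)/2,np.linalg.norm(a-b)
def rect(P):
    # centre, long, short, yaw of the long side in (-pi/2,pi/2]
    b=cv2.boxPoints(cv2.minAreaRect(P.astype(np.float32)));e=[b[1]-b[0],b[2]-b[1]]
    e.sort(key=np.linalg.norm);y=np.arctan2(e[1][1],e[1][0]);y=(y+np.pi/2)%np.pi-np.pi/2
    return b.mean(0),np.linalg.norm(e[1]),np.linalg.norm(e[0]),y
def cen(k):
    return np.array(cv2.minAreaRect(k)[0])
def Q(yaw):
    # tool down; tool y across a thing whose long axis is at yaw
    return (R.from_euler("z",yaw)*R.from_quat([0,1,0,0])).as_quat()
E
python3 - <<'E'
from h import *
t=cv2.imread("pics/top0.png");s=cv2.imread("pics/scene0.png");ct=r.calibration("top");cs=r.calibration("scene")
for c in("red","yellow","green","blue"):
    for n,im,cal in(("top",t,ct),("scene",s,cs)):
        for k in blobs(im,c,40)[:5]:
            print(c,n,cen(k).round(),cv2.contourArea(k),[np.round(x,2) for x in rect(onplane(cal,k,8))])
cv2.imwrite("pics/crop0.png",cv2.resize(t[120:300,130:510],None,fx=2.1,fy=2.1,interpolation=cv2.INTER_CUBIC))
E
```

```text
red top [245. 158.] 855.0 [array([619.52, 225.88], dtype=float32), np.float32(102.5), np.float32(52.6), np.float32(0.33)]
red top [204. 238.] 172.0 [array([430.71, 314.76], dtype=float32), np.float32(41.73), np.float32(25.32), np.float32(0.3)]
red scene [417. 220.] 511.0 [array([621.42, 225.36], dtype=float32), np.float32(100.66), np.float32(50.54), np.float32(0.32)]
red scene [412. 176.] 71.0 [array([432.96, 314.37], dtype=float32), np.float32(46.82), np.float32(33.84), np.float32(0.26)]
yellow top [379. 159.] 843.0 [array([607.87, -90.2 ], dtype=float32), np.float32(101.34), np.float32(52.56), np.float32(-0.18)]
yellow top [256. 226.] 171.5 [array([453.55, 199.75], dtype=float32), np.float32(39.11), np.float32(25.21), np.float32(-0.03)]
yellow scene [281. 244.] 684.5 [array([609.21, -91.49], dtype=float32), np.float32(102.11), np.float32(52.02), np.float32(-0.19)]
yellow scene [377. 186.] 75.0 [array([455.07, 199.77], dtype=float32), np.float32(52.13), np.float32(27.41), np.float32(-0.15)]
green top [441. 154.] 807.5 [array([ 614.22, -237.47], dtype=float32), np.float32(100.91), np
[... 475 characters left out ...]
float32), np.float32(101.45), np.float32(52.0), np.float32(-0.33)]
blue top [430. 219.] 321.0 [array([ 458.57, -197.78], dtype=float32), np.float32(47.01), np.float32(45.63), np.float32(-0.09)]
blue top [493. 225.] 154.0 [array([ 441.01, -338.95], dtype=float32), np.float32(39.28), np.float32(24.63), np.float32(0.39)]
blue scene [358. 228.] 549.5 [array([606.27,  84.32], dtype=float32), np.float32(98.21), np.float32(50.32), np.float32(-0.32)]
blue scene [164. 221.] 86.5 [array([ 441.84, -340.17], dtype=float32), np.float32(48.04), np.float32(24.03), np.float32(0.37)]
blue scene [226. 216.] 86.5 [array([ 463.68, -197.63], dtype=float32), np.float32(53.83), np.float32(44.83), np.float32(0.06)]
```

View pics/crop0.png

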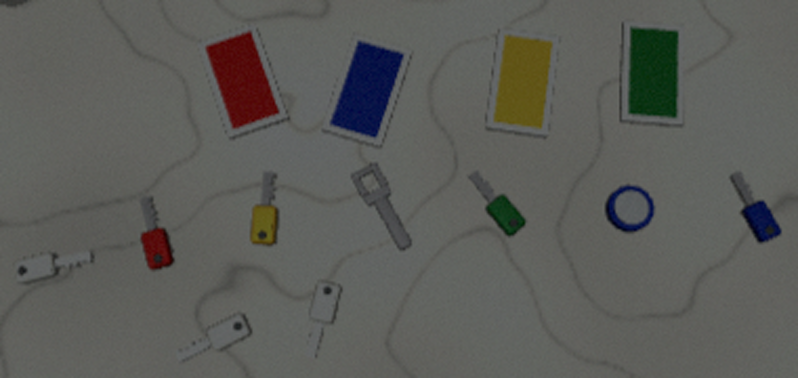

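The crop confirms the four coloured keys, and both views agree to about 2 mm with the right sizes. Now a wrist-camera sweep to measure positions and heights more finely.

```bash
cat >> h.py <<'E'
COARSE=dict(red=((431,315),(620,225.5)),yellow=((454,200),(608.5,-91)),green=((456,-62),(615,-238)),blue=((441,-339),(605,85)))
def look(tol=25,ref=COARSE):
    cal=r.calibration("wrist");im=r.read_camera("wrist");out={}
    for c,(k0,t0) in ref.items():
        for b in blobs(im,c,150):
            x,y,w,h=cv2.boundingRect(b)
            if x<3 or y<3 or x+w>637 or y+h>397: continue
            for n,p0,z in(("key",k0,7),("tile",t0,8)):
                P=onplane(cal,b,z);q=rect(P)
                if np.hypot(*(q[0]-p0))<tol and (38<q[1]<56 if n=="key" else 92<q[1]<112):
                    M=cv2.moments(b);uv=(M["m10"]/M["m00"],M["m01"]/M["m00"])
                    o=cal["world_from_camera"][:3,3]
                    out[c,n]=dict(xy=onplane(cal,uv,z)[0],L=q[1],S=q[2],yaw=q[3],uv=uv,cal=cal,off=np.hypot(*(o[:2]-q[0])))
    return im,out
E
python3 - <<'E'
from h import *
import pickle
V=[]
for y in(315,215,90,-60,-170,-320):
    r.move_ptp([570,y,190],Q(0))
    im,o=look();V.append(o);cv2.imwrite(f"pics/w{y}.png",im)
E={}
for k in sorted({k for o in V for k in o}):
    L=[o[k] for o in V if k in o]
    print(k,[(d["xy"].round(1).tolist(),round(float(d["L"])),round(float(d["S"])),round(float(d["yaw"]),3),round(d["off"])) for d in L])
    if len(L)>1:
        a,b=max(((a,b) for a in L for b in L),key=lambda p:abs(p[0]["cal"]["world_from_camera"][1,3]-p[1]["cal"]["world_from_camera"][1,3]))
        p,g=tri(a["cal"],a["uv"],b["cal"],b["uv"]);print("   tri",p.round(1),round(g,1))
    d=min(L,key=lambda d:d["off"]);E[k]=(np.mean([e["xy"] for e in L],0),float(np.mean([e["yaw"] for e in L])))
pickle.dump(E,open("est.pkl","wb"));print(r.get_obs()["time"],r.calibration("wrist")["world_from_camera"][:3,3])
E
```

```text
('blue', 'key') [([441.9, -341.3], 40, 24, 0.411, 52)]
('blue', 'tile') [([604.9, 83.0], 101, 52, -0.334, 261), ([605.1, 83.1], 102, 52, -0.334, 176), ([604.8, 83.3], 102, 52, -0.338, 185), ([604.7, 83.4], 102, 52, -0.331, 279)]
   tri [604.7  83.3   8.3] 0.2
('green', 'key') [([457.4, -57.8], 40, 20, 0.626, 113), ([457.9, -60.8], 40, 24, 0.657, 261)]
   tri [ 4.57e+02 -5.55e+01  4.00e-01] 0.6
('red', 'tile') [([620.5, 222.2], 102, 52, 0.323, 163), ([621.0, 222.4], 102, 52, 0.322, 134), ([619.9, 222.5], 102, 52, 0.322, 189), ([620.4, 222.6], 102, 53, 0.324, 313)]
   tri [620.3 222.3   8.3] 0.1
('yellow', 'key') [([455.4, 196.3], 41, 26, -0.109, 123), ([455.7, 197.4], 41, 24, -0.069, 37), ([455.7, 198.2], 41, 26, -0.067, 113), ([456.0, 198.1], 42, 31, -0.063, 260)]
   tri [455.9 196.9   8.6] 0.6
('yellow', 'tile') [([608.2, -92.8], 102, 52, -0.185, 330), ([608.2, -92.7], 102, 52, -0.188, 219), ([608.2, -92.5], 102, 52, -0.185, 125), ([608.3, -92.5], 102, 52, -0.186, 144), ([608.1, -92.3], 103, 53, -0.183, 257)]
   tri [608.1 -92.5   8.3] 0.1
5.0167 [ 490.93790536 -319.11019634  332.39496972]
```

View pics/w215.png

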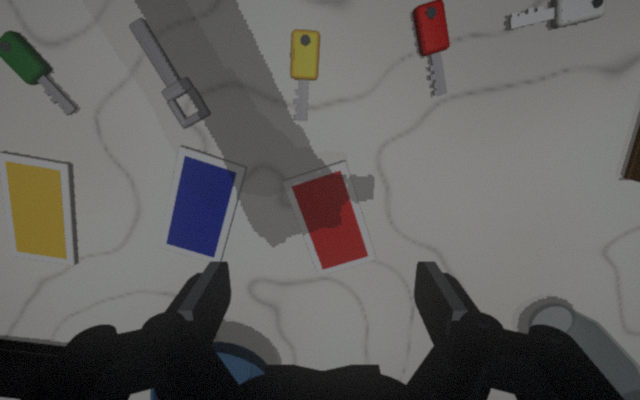

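Wrist view at y=215: yellow key at (305,55), red key at (432,28) near the edge, green key cut off at (25,58), tiles around (210,200) and (330,215), opener at (170,75). The tiles triangulate to z≈8.3, as they should. The key heads sit near the image edge, so I'll view each one from directly above before grasping it. Red goes first.

```bash
sed -i 's/(v>40)/(v>22)/' h.py; cat >> h.py <<'E'
import pickle
OFF=80
def view_key(c,z=150):
    k0=COARSE[c][0];L=[]
    for dy in(-45,0):
        r.move_ptp([k0[0]+OFF,k0[1]+dy,z],Q(0));im,o=look();L.append(o.get((c,"key")))
    cv2.imwrite(f"pics/k_{c}.png",im)
    p,g=tri(L[0]["cal"],L[0]["uv"],L[1]["cal"],L[1]["uv"])
    for d in L: print(c,"key",d["xy"].round(1),round(float(d["L"]),1),round(float(d["S"]),1),round(float(d["yaw"]),3),"off",round(d["off"]))
    print("  tri",p.round(1),round(g,2));return L[1]["xy"],float(L[1]["yaw"]),p
def pick(xy,yaw,z=1.5):
    q=Q(yaw);r.set_gripper(50,40);r.move_ptp([*xy,70],q)
    hit=r.servo_line([*xy,z],feed=100,force_limit=12)
    r.set_gripper(0,40);o=r.get_obs();print("grip",hit,o["tool_pos"].round(1) if hasattr(o["tool_pos"],"round") else o["tool_pos"],round(o["finger_gap"],1),o["grip_force"])
    r.servo_line([*xy,80],feed=150);print("lifted gap",round(r.get_obs()["finger_gap"],1));return o["tool_pos"][2]
def place(txy,tyaw,zg,tz=8.0):
    h=np.array(txy)-19*np.array([np.cos(tyaw),np.sin(tyaw)])
    r.move_ptp([*h,80],Q(tyaw));r.servo_line([*h,zg+tz+6],feed=120)
    hit=r.servo_line([*h,zg+tz+0.3],feed=25,force_limit=4);o=r.get_obs()
    print("set",hit,np.round(o["tool_pos"],1),round(o["finger_gap"],1))
    r.set_gripper(42);r.servo_line([*h,100],feed=150);print("t",r.get_obs()["time"])
E
python3 - <<'E'
from h import *
E=pickle.load(open("est.pkl","rb"))
xy,yaw,p=view_key("red")
if abs(p[2]-7)<7:
    zg=pick(xy,yaw);
    if r.get_obs()["finger_gap"]>20: place(*E["red","tile"],zg)
r.move_ptp([650,222,150],Q(0));cv2.imwrite("pics/red1.png",np.hstack([cv2.imread("pics/k_red.png")[:,140:500],r.read_camera("wrist")[:,140:500]]))
E
```

```text
red key [433.9 312.6] 40.5 24.7 0.282 off 45
red key [434.  312.1] 40.4 24.4 0.285 off 5
  tri [433.9 312.1  10.4] 0.06
grip False [434.6 312.6   2.4] 24.8 40.571245551109314
lifted gap 25.5
set False [602.5 216.4  10.9] 24.7
t 13.2583
```

View pics/red1.png

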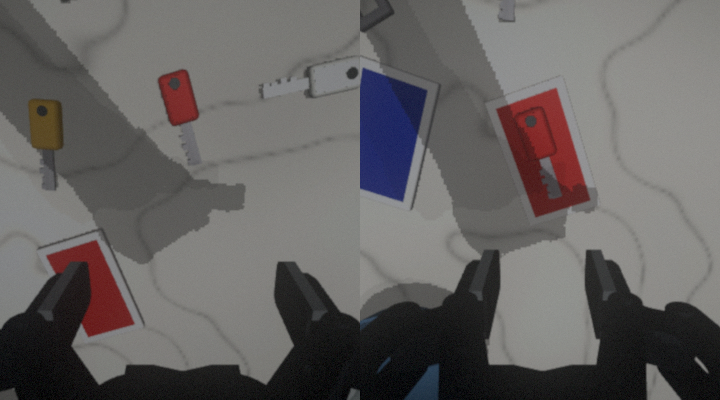

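Left half: red key with its head at (178,97). Right half: red key on the red tile, but its axis may be turned a little from the tile's. I'll enlarge the crop and measure it.

```bash
python3 - <<'E'
from h import *
r.move_ptp([700,222,130],Q(0.323));cal=r.calibration("wrist");im=r.read_camera("wrist");pickle.dump(cal,open("c_r.pkl","wb"));cv2.imwrite("pics/red_raw.png",im)
E=pickle.load(open("est.pkl","rb"));c,y=E["red","tile"]
# pixel box of tile
R2=np.array([[np.cos(y),-np.sin(y)],[np.sin(y),np.cos(y)]])
b=max(blobs(im,"red",500),key=cv2.contourArea);x0,y0,w,h=cv2.boundingRect(b)
q=rect(onplane(cal,b,8));print(q,x0,y0,w,h)
x0-=20;y0-=20;cr=im[y0:y0+h+40,x0:x0+w+40];f=560/cr.shape[0];print(x0,y0,f)
cv2.imwrite("pics/red_crop.png",cv2.resize(cr,None,fx=f,fy=f,interpolation=cv2.INTER_CUBIC))
E
```

```text
(array([623.15186, 223.23962], dtype=float32), np.float32(101.92726), np.float32(52.6601), np.float32(0.32176292)) 323 35 72 137
303 15 3.1638418079096047
```

View pics/red_crop.png

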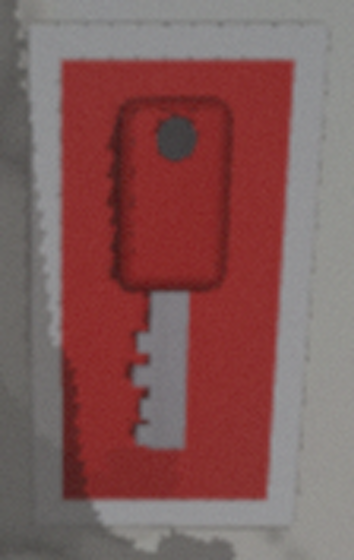

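```bash
cat >> h.py <<'E'
def rel(cal,uvs,zs,c,y):
    # points in the tile frame
    A=np.array([[np.cos(y),np.sin(y)],[-np.sin(y),np.cos(y)]])
    return [(A@(onplane(cal,u,z)[0]-c)).round(1).tolist() for u,z in zip(uvs,zs)]
E
python3 - <<'E'
from h import *
cal=pickle.load(open("c_r.pkl","rb"));im=cv2.imread("pics/red_raw.png")
b=max(blobs(im,"red",500),key=cv2.contourArea);q=rect(onplane(cal,b,8))
P=[(122,97),(230,97),(118,290),(225,290),(160,450),(186,450),(189,295)]
print(cal["world_from_camera"][:3,3],rel(cal,[(303+u/3.164,15+v/3.164) for u,v in P],[21,21,21,21,15,15,15],q[0],q[3]))
E
```

```text
[623.0702774  194.5783553  270.12331455] [[-42.1, -13.3], [-42.1, 10.7], [-0.9, -13.5], [-0.9, 11.6], [38.1, -1.9], [38.1, 4.6], [0.5, 3.9]]
```

Red is good: in the tile's frame the key spans x -42 to +38, is about 1 mm off in y, and its yaw error is about 0.02 rad. The 2 mm along the tile comes from the oblique tile measurement, so for the others I'll measure the tiles from overhead as well.

```bash
cat >> h.py <<'E'
def view_tile(c):
    t0=COARSE[c][1];L=[]
    for dy in(-45,0):
        r.move_ptp([t0[0]+OFF,t0[1]+dy,150],Q(0));im,o=look();L.append(o[c,"tile"])
    p,g=tri(L[0]["cal"],L[0]["uv"],L[1]["cal"],L[1]["uv"]);d=L[1]
    print(c,"tile",L[0]["xy"].round(1),d["xy"].round(1),round(float(d["L"]),1),round(float(d["S"]),1),round(float(d["yaw"]),3),"tri",p.round(1));return d["xy"],float(d["yaw"]),p
def check(c,t):
    r.move_ptp([t[0]+OFF,t[1],140],Q(0));cal=r.calibration("wrist");im=r.read_camera("wrist")
    cv2.imwrite(f"pics/done_{c}.png",im);pickle.dump(cal,open(f"pics/c_{c}.pkl","wb"))
E
cat > do.py <<'E'
from h import *
import sys
for c in sys.argv[1:]:
    txy,ty,tp=view_tile(c);xy,yaw,p=view_key(c)
    assert abs(tp[2]-8)<3 and 3<p[2]<14
    zg=pick(xy,yaw);assert r.get_obs()["finger_gap"]>20
    place(txy,ty,zg);check(c,txy)
E
python3 do.py yellow green blue
python3 - <<'E'
from h import *
T=[]
for c in("yellow","green","blue"):
    im=cv2.imread(f"pics/done_{c}.png");cal=pickle.load(open(f"pics/c_{c}.pkl","rb"))
    b=blobs(im,c,500)[0];q=rect(onplane(cal,b,8));x,y,w,h=cv2.boundingRect(b);print(c,q,x,y,w,h)
    x=x+w//2-44;y=y+h//2-80;print("crop",x,y);T.append(cv2.resize(im[y:y+160,x:x+88],None,fx=3,fy=3,interpolation=cv2.INTER_CUBIC))
cv2.imwrite("pics/three.png",np.hstack(T))
E
```

```text
yellow tile [607.2 -92.5] [607.3 -92.6] 102.6 52.4 -0.181 tri [607.2 -92.6   8.8]
yellow key [456.1 198.1] 40.6 24.8 -0.064 off 45
yellow key [456.1 197.5] 40.5 24.3 -0.068 off 3
  tri [456.1 197.5  10.4] 0.04
grip False [456.7 197.9   2.4] 24.9 40.21256983280182
lifted gap 24.9
set False [588.7 -89.2  10.8] 24.9
t 23.3333
yellow (array([611.2373  , -93.085754], dtype=float32), np.float32(102.87083), np.float32(52.517735), np.float32(-0.18441105)) 282 24 87 143
crop 281 15Traceback (most recent call last):
  File "do.py", line 4, in <module>
    txy,ty,tp=view_tile(c);xy,yaw,p=view_key(c)
              ~~~~~~~~~^^^
  File "h.py", line 74, in view_tile
    r.move_ptp([t0[0]+OFF,t0[1]+dy,150],Q(0));im,o=look();L.append(o[c,"tile"])
                                                                   ~^^^^^^^^^^
KeyError: ('green', 'tile')
[ WARN:0@0.053] global loadsave.cpp:275 findDecoder imread_('pics/done_green.png'): can't open/read file: check file path/integrity
Traceback (most recent call last):
FileNotFoundError: [Errno 2] No such file or directory: 'pics/c_green.pkl'
```

```bash
python3 - <<'E'
from h import *
r.move_ptp([688,-92,150],Q(0))
for i in range(4):
    im,o=look();d=o.get(("yellow","tile"));ob=r.get_obs()
    print(d["xy"].round(1),round(float(d["yaw"]),3),np.round(ob["tool_pos"],2),np.abs(ob["qd"]).max().round(4));r.dwell(.25)
cv2.imwrite("pics/done_yellow2.png",im);pickle.dump(d["cal"],open("pics/c_yellow2.pkl","wb"))
b=blobs(im,"yellow",500)[0];print(rect(onplane(d["cal"],b,8))[0],cal:=d["cal"]["world_from_camera"][:3,3],cv2.boundingRect(b))
r.move_ptp([695,-238,150],Q(0));r.dwell(.3);im2,o=look()
for b in blobs(im2,"green",100):print("green",cv2.boundingRect(b),rect(onplane(r.calibration("wrist"),b,8)))
h=cv2.cvtColor(im2,cv2.COLOR_BGR2HSV);print(h[90:130:10,322])
cv2.imwrite("pics/chk.png",np.hstack([im[0:260,180:460],im2[0:260,180:460]]))
E
```

```text
[607.2 -92.6] -0.184 [688.01 -93.86 150.19] 0.0248
[607.3 -92.6] -0.18 [687.91 -93.39 149.84] 0.0086
[607.3 -92.6] -0.185 [688.   -92.04 149.97] 0.0015
[607.3 -92.6] -0.181 [688.04 -91.93 150.02] 0.0023
[611.1922  -93.10208] [607.97284377 -93.03965287 292.69553604] (283, 24, 83, 138)
[[ 66 125  55]
 [ 64 124  64]
 [ 64 130  61]
 [ 65 117  63]]
```

View pics/chk.png

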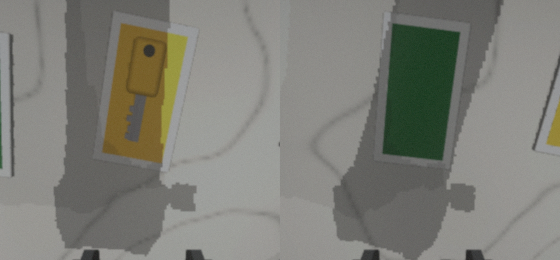

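Left half: yellow key on the yellow tile, sitting a little toward the head end. Right half: green tile in shadow, too unsaturated for my mask. My pixel centroid was biased by perspective by about 4 mm; the rectangle fitted on the plane is right (x=611.2). I'll fix both and carry on.

```bash
sed -i 's/(s>140)/(s>90)/; s/xy=onplane(cal,uv,z)\[0\]/xy=q[0].astype(float)/' h.py
python3 do.py green blue
python3 - <<'E'
from h import *
T=[]
for c in("yellow","green","blue"):
    n=c+"2" if c=="yellow" else c
    im=cv2.imread(f"pics/done_{n}.png");cal=pickle.load(open(f"pics/c_{n}.pkl","rb"))
    b=blobs(im,c,500)[0];q=rect(onplane(cal,b,8));x,y,w,h=cv2.boundingRect(b);print(c,q,x,y,w,h)
    x=x+w//2-44;y=max(0,y+h//2-80);print("crop",x,y);T.append(cv2.resize(im[y:y+160,x:x+88],None,fx=3,fy=3,interpolation=cv2.INTER_CUBIC))
cv2.imwrite("pics/three.png",np.hstack(T))
E
```

```text
green tile [ 617.7 -240.3] [ 617.5 -240.1] 102.6 52.5 -0.116 tri [ 613.5 -239.8    7.4]
green key [459.  -64.1] 40.7 24.6 0.643 off 45
green key [458.9 -64.7] 40.4 24.2 0.641 off 3
  tri [458.4 -65.   11.4] 0.06
grip False [459.5 -64.7   2.3] 24.8 39.80742394924164
lifted gap 25.2
set False [ 598.7 -238.    10.8] 24.8
t 35.3417
blue tile [607.8  82.5] [607.7  82.5] 103.3 53.5 -0.331 tri [603.9  83.5   7.9]
blue key [ 443.4 -340.8] 41.5 25.4 0.397 off 43
blue key [ 443.4 -341.1] 41.2 24.9 0.405 off 4
  tri [ 442.7 -341.2    9.6] 0.04
grip False [ 444.  -341.6    2.4] 25.0 40.40363430976868
lifted gap 24.6
set False [589.8  88.8  10.9] 25.0
t 45.9917
yellow (array([611.35504, -92.97191], dtype=float32), np.float32(103.783936), np.float32(53.61757), np.float32(-0.18493879)) 283 24 84 139
crop 281 13
green (array([ 617.60077, -240.3432 ], dtype=float32), np.float32(102.861336), np.float32(52.710686), np.float32(-0.11641085)) 286 20 79 141
crop 281 10
blue (array([607.68304 ,  82.551346], dtype=float32), np.float32(103.368195), np.float32(53.516182), np.float32(-0.3305838)) 275 15 104 150
crop 283 10
```

View pics/three.png

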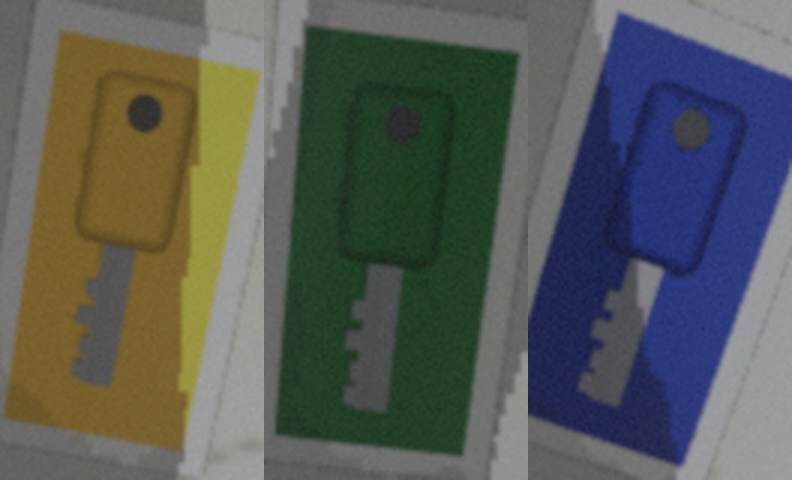

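```bash
python3 - <<'E'
from h import *
D=dict(yellow=(281,13,[(102,72),(196,82),(77,240),(166,250),(111,387),(135,248)]),
green=(281,10,[(93,84),(190,92),(75,258),(172,268),(123,412),(139,266)]),
blue=(283,10,[(124,82),(217,108),(80,250),(165,274),(100,406),(135,268)]))
for c,(x,y,P) in D.items():
    n=c+"2" if c=="yellow" else c
    im=cv2.imread(f"pics/done_{n}.png");cal=pickle.load(open(f"pics/c_{n}.pkl","rb"));q=rect(onplane(cal,blobs(im,c,500)[0],8))
    print(c,rel(cal,[(x+u/3,y+v/3) for u,v in P],[21]*4+[15]*2,q[0],q[3]))
E
```

```text
yellow [[-42.1, -13.4], [-44.3, 10.5], [-1.1, -12.8], [-3.0, 11.0], [36.4, 3.2], [-1.9, 2.8]]
green [[-37.9, -12.2], [-38.9, 11.4], [2.6, -12.5], [2.2, 12.5], [41.2, 4.4], [2.7, 4.1]]
blue [[-37.5, -12.8], [-39.4, 10.6], [2.8, -10.9], [1.3, 11.7], [39.7, 6.8], [2.5, 4.0]]
```

Green and blue are within about 1.5 mm. Yellow is about 3.3 mm short along its tile, so I'll mend it with a gentle regrasp and then take a last look from the top camera.

```bash
python3 - <<'E'
from h import *
c=np.array([611.3,-93.0]);y=-.184;u=np.array([np.cos(y),np.sin(y)])
zg=pick(c-22.3*u,y,z=10);assert r.get_obs()["finger_gap"]>20
place(c,y,zg,tz=0);check("yellow3",c)
r.move_ptp([400,420,300],Q(0));r.dwell(.3);t=r.read_camera("top")
cv2.imwrite("pics/top_end.png",cv2.resize(t[120:300,130:510],None,fx=2.1,fy=2.1,interpolation=cv2.INTER_CUBIC))
im=cv2.imread("pics/done_yellow3.png");b=blobs(im,"yellow",500)[0];x,y,w,h=cv2.boundingRect(b);x=x+w//2-44;y=max(0,y+h//2-80);print(x,y)
cv2.imwrite("pics/y3.png",cv2.resize(im[y:y+160,x:x+88],None,fx=3,fy=3,interpolation=cv2.INTER_CUBIC));print(r.get_obs()["time"])
E
```

```text
grip False [590.2 -89.1  11. ] 24.8 40.08351802825928
lifted gap 24.8
set False [592.7 -89.5  11.5] 25.0
t 51.6917
282 10
54.7833
```

View pics/top_end.png

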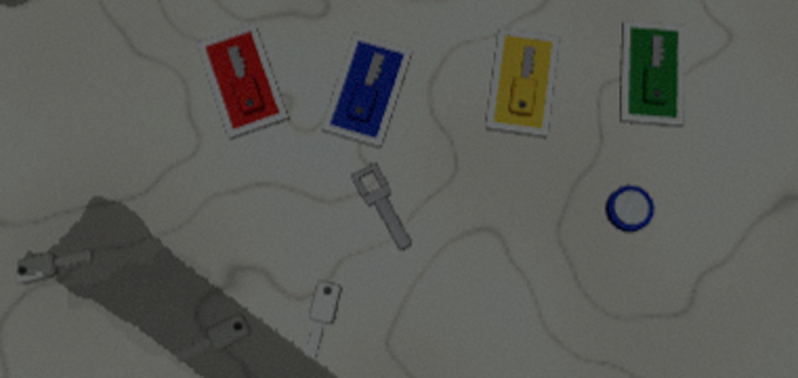

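View pics/y3.png

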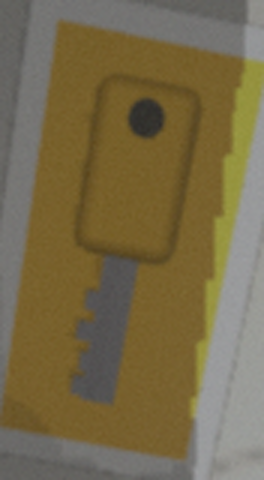

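The top crop shows red (240,80), blue (367,85), yellow (522,80) and green (655,70), each centred lengthwise on its own tile. The opener (382,205), the tin (630,208) and the white keys haven't moved. The yellow crop shows that key centred now, with its head at (140,165) and its tip at (95,400). Handing in.

```bash
python3 -c "
from cell import r
print(r.sign_off())"
```

```text
the job is handed in; nothing more can be done
None
```

I handed the job in at about 55 s: all four keys lie flat and lengthwise on their own tiles, within about 2 mm of centre along the tile where measured (yellow, re-set at the end, was checked by eye only), and the opener, tin and white keys were left alone.

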